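Lock the straining lid of the pasta pot and pull-test it

ROBOT

A 7-joint arm with a two-finger parallel gripper is mounted at the origin on a cart in front of the work surface, level with it; the furniture and walls round the work are solid. World frame = base frame: x ahead of the robot, y to its left, z up, the work surface at z = 0. Lengths are in m, angles in rad, forces in N, time in s.
With the tool pointing down it reaches from about 0.425 to 0.875 m from the base axis. Payload 4.7 kg.
Tool frame: the origin (TCP) lies midway between the tips of the shut fingers; the grasp point (between the pads) lies 19 mm behind it; z points along the fingers, y is the line along which they close (so a half turn about z gives the same grasp; the last joint's range is limited). The gripper opens to 87 mm and grips with 3 to 60 N. Pads are 19 mm wide; open, the fingers measure 117 mm over their backs; the gripper's body (75 mm by 190 mm) begins 51 mm behind the grasp point.
Start: joints at [1.303, 0.321, -0.07, 1.45, 0.023, 1.371, -0.057], TCP at [0.181, -0.624, 0.223] pointing down, gripper open.
Joint ranges: [-2.86, 2.86], [-0.3, 2.09], [-1.38, 1.24], [0.06, 2.45], [-1.56, 4.7], [0.09, 2.05], [-2.69, 2.69]. Speed limits (rad/s): [2.57, 2.57, 3.14, 3.14, 3.14, 3.14, 3.14].

INTERFACE

Orientations are given as a rotation vector (axis times angle).
In Python, from bench import monitor, cams, workorder gives the robot as it stands.
- The arm moves only by the tool move_arm, never from a script. Its arguments are lists of equal length, an entry for each row: "slide": the shift along the tool's x, y, z in cm, a list of three; "roll": the turn about the tool's z in rad. In form: {"slide": [[dx, dy, dz], ...], "roll": [roll, ...]}. A call has 1 to 20 rows; each row is the pose to reach, as a shift and turn from the pose commanded when the call began, along the tool's axes at that moment; what a row does not reach only later rows make up. A row lasts 1/10 s, in which the tool goes at most 50 mm and 8.59 degrees, less where a joint would pass 70% of its speed; a pose out of reach is approached as far as the arm can. A call with a gripper value outside its range is refused whole. "gripper" is the finger opening in cm, from 0 to 8.7, set as the call begins (left out, the last holds). The fingers move at their own pace and stop on an object; "squeeze" is the grip in N (left out, the last holds). Time passes only in rows, so rows that repeat a pose let the fingers close. It gives the time, the measured TCP pose, the force, the opening and the grip force at its end, in the units of the state.
- monitor.get_state(): the state, without advancing time (a new reading comes with each control period).
- cams.get_image(name): name is "side" or "top" or "wrist"; returns the picture (384x512x3 uint8, red, green, blue); there is no depth.
- cams.get_calibration(name): a dict with "mtx" (3x3 intrinsics, pixels), "dist_coeffs" ([k1, k2, p1, p2, k3] as OpenCV has them; the pictures are not rectified), "R" (3x3) and "t" (3): a world point X has camera coordinates R X + t. Camera axes: x right, y down, z forward; pixel columns grow to the right and rows downward; lengths in m; the calibration is good to about 2 mm. A picture is of the moment at which its call begins: read the wrist's pose just before it. get_calibration takes no time and is no camera call; for the wrist camera it gives the pose at the moment of the call.
- workorder.close_job(): hands the job in; it is judged then, once.
The state is a dict: "time": time; "joint_positions": joint angles; "qd": joint speeds; "joint_torque": joint torques, N m; "position": TCP position; "tool_rot": TCP orientation; "ft_force": force on the tool from outside, world axes, zero at the start; "torque": the same for the moment, N m; "grip_width": opening from 0.0 (shut) to 1.0 (fully open); "grip_force": force on a finger pad.
Only numpy, scipy, OpenCV 4.12 (cv2) and the standard library are available. Lean on these libraries where they do the work, as an engineer would, in place of code of your own. Each camera call takes 0.05 s, during which the arm holds its last target. There are 200 camera calls.

TASK

Make the pasta pot safe to tip over the sink: turn its straining lid clockwise (seen from above) until both ears are fully home under the pot's hooks, against their stops. Then prove that the hooks hold: pull straight up on the lid's handle with about 15 N for a good second, no harder than that needs, so that the spring hooks are not bent and the pot is not lifted off the worktop. Let go and leave the pot standing where it is with its lid locked, and do not disturb the things around it.

Things in the scene. Friction and masses are not known exactly. Their poses are not given: they have to be found in the camera images.
- pot: round stainless-steel pasta pot standing loose on the worktop, 190 mm across, 125 mm high to its rim, 2.8 to 3.3 kg. Origin: centre of its underside, z up. Two steel loop handles stick out along its +y and -y axis to 150 mm from the centre, 97 mm up; over each stands a steel hook bracket. The lid turns on it with light friction; pushed hard against the stops, the whole pot would turn.
- pot_hooks: two spring-steel hooks on the pot, one over each loop handle (axes as the pot; origin at the pot's, rising with the hooks). Each is a tab 47 mm wide, 100 to 121 mm from the pot's axis, 131 to 136 mm up (2 mm above a lid ear), open on the anticlockwise side, with a stop on the clockwise side: an ear slides in when the lid turns clockwise. Pulled up, the pair gives 1 mm per 3.5 N, 7 mm at most.
- lid: steel straining lid, 193 mm wide, 0.3 kg, loose on the pot's rim (3 mm sideways play). Origin: centre of its underside, level with the rim; z up. Two ears (32 mm wide, 4 mm thick, out to 112 mm from the centre) and black handle lie along its y axis. Starts 0.5 to 1.1 rad anticlockwise of locked, ears clear of the hooks. Locked: its y axis along the pot's, ears at the stops (within 0.05 rad).
- lid_grip (a point): centre of the lid's black handle bar, 47 mm above the lid's origin, on the lid's axis. The bar runs along the lid's y axis: 104 mm long, 24 mm wide, 18 mm high (its top 181 mm above the worktop, its underside 163); it stands on a leg at each end, and 23 mm are free under it down to the lid.
- plates: stack of white plates, 260 mm across, 52 mm high, on the left; leave alone. Origin: centre of its underside.
- sauce_jar: glass jar of red sauce with a grey lid, 70 mm across, 85 mm high, behind the pot at the right; leave alone. Origin: centre of its underside.
- salt: salt shaker, 44 mm across, 90 mm high, behind the pot at the left; leave alone. Origin: centre of its underside.
- mill: dark wooden pepper mill, 58 mm across, 150 mm high, behind the pot; leave alone. Origin: centre of its underside.

How it is judged:
By the outcome, as a careful person would: the job done as asked, in the order asked, and still so for the second after the job is handed in, with the robot touching nothing.
It also fails if it takes over 42 s, if anything falls off the work surface, if the arm or the gripper's body presses on something with over 40 N, if the wrist force passes 120 N, or if a joint passes its speed limit or range.

## Working session

There is one attempt and no reset: what is moved stays moved. The work goes in short steps, Python scripts to look and compute and a tool call to move; the robot and the scene stay as the last step left them, time stands still between calls to the robot, and variables do not carry over. Pictures are saved under pics/ and viewed, at most 10 in all, crops included, and the job is handed in when it is done.

Besides the shell and the picture viewer there is one more tool, called after ">>>" as name(argument=value, ...), one argument or row to a line, values as JSON. move_arm: Moves the arm, as the interface text tells. Its arguments: {"type":"object","properties":{"slide":{"type":"array","items":{"type":"array","items":{"type":"number"}}},"roll":{"type":"array","items":{"type":"number"}},"gripper":{"type":"number"},"squeeze":{"type":"number"}},"required":["slide","roll"]}

```bash
mkdir -p pics; python3 - <<'E'
from bench import monitor, cams
import cv2
print(monitor.get_state())
for n in ("top","side"):
    cv2.imwrite(f"pics/{n}0.png",cams.get_image(n)[:,:,::-1]); print(n,cams.get_calibration(n))
E
```

```text
{'time': 0.0, 'joint_positions': array([ 1.30309332,  0.3218141 , -0.0700923 ,  1.45167936,  0.02259772,
        1.37077248, -0.05692316]), 'qd': array([ 1.05206884e-03, -9.32570260e-06,  2.46562844e-04, -7.18166046e-04,
       -4.30777767e-04, -1.31501872e-03, -1.09635014e-04]), 'joint_torque': array([-7.49769561e-05, -4.91301441e+01, -4.04291181e-01, -3.12529814e+01,
       -6.39837189e-02,  4.36585851e-02,  1.98007524e-04]), 'position': array([ 0.18056246, -0.62384723,  0.22146515]), 'tool_rot': array([-3.10862185e+00, -4.40953912e-01,  5.59714687e-04]), 'ft_force': array([-0.90397252, -0.9424818 ,  0.20389275]), 'torque': array([ 0.07256558, -0.00289343,  0.01430855]), 'grip_force': 0.0, 'grip_width': 1.000056851069385}
top {'mtx': array([[424.73694546,   0.        , 257.14499938],
       [  0.        , 424.73694546, 185.12124116],
       [  0.        ,   0.        ,   1.        ]]), 'dist_coeffs': array([-0.08520583,  0.        ,  0.        ,  0.        ,  0.        ]), 'R': array([[ 0.0166026 , -0.99984842, -0.00524368],
       [-0.98318814, -0.01537174, -0.18194722],
       [ 0.18183904,  0.00817632, -0.98329432]]), 't': array([0.10800762, 0.66201767, 1.09191407])}
side {'mtx': array([[423.70702261,   0.        , 257.5642279 ],
       [  0.        , 423.70702261, 192.59535254],
       [  0.        ,   0.        ,   1.        ]]), 'dist_coeffs': array([-0.10854608,  0.        ,  0.        ,  0.        ,  0.        ]), 'R': array([[-0.93859827, -0.34498357, -0.00442948],
       [-0.16352745,  0.45614139, -0.87475357],
       [ 0.30379608, -0.82031785, -0.4845478 ]]), 't': array([0.64965199, 0.16200687, 1.01218021])}
```

View pics/top0.png

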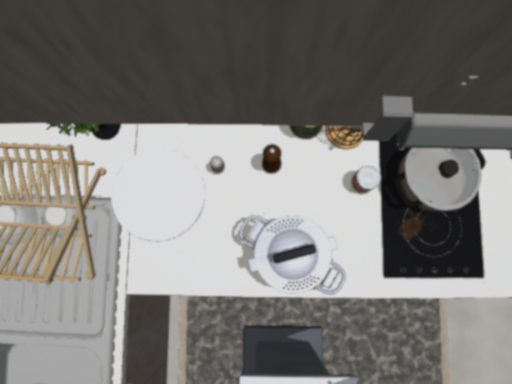

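View pics/side0.png

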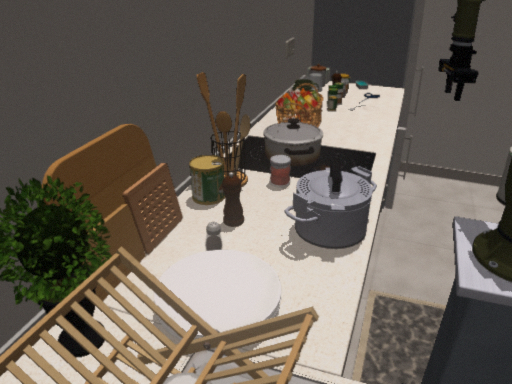

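The top view shows the pot at about (293,254), its loop handles near (248,231) and (333,278), and the black bar from (274,257) to (315,250). I'll enlarge this area.

```bash
python3 - <<'E'
import cv2
im=cv2.imread("pics/top0.png")
cv2.imwrite("pics/top0c.png",cv2.resize(im[200:305,222:357],None,fx=5.5,fy=5.5,interpolation=cv2.INTER_CUBIC))
E
```

```text
(no output)
```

View pics/top0c.png

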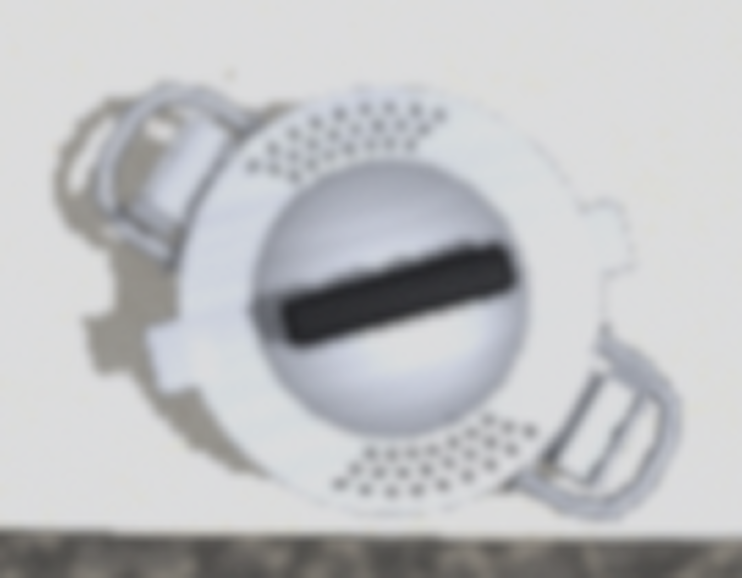

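The crop shows:
- **Bar ends:** (292,322) and (508,265)
- **Lid ear tips:** (162,357) and (627,238)
- **Hook tabs:** centred at about (187,168) and (600,428)
- **Loop handle tips:** near (118,132) and (665,470)

```bash
cat > h.py <<'E'
import numpy as np, cv2
from bench import monitor, cams
from scipy.spatial.transform import Rotation as Ro
def ray(n,uv,z,c=None):
    c=c or cams.get_calibration(n)
    p=cv2.undistortPoints(np.array([[uv]],float),c["mtx"],c["dist_coeffs"])[0,0]
    d=c["R"].T@np.array([*p,1]); o=-c["R"].T@c["t"]
    return o+d*(z-o[2])/d[2]
def proj(n,X):
    c=cams.get_calibration(n)
    return cv2.projectPoints(np.array(X,float).reshape(-1,1,3),cv2.Rodrigues(c["R"])[0],c["t"],c["mtx"],c["dist_coeffs"])[0][:,0]
E
python3 - <<'E'
from h import *
f=lambda u,v,z: ray("top",(222-.5+(u+.5)/5.5,200-.5+(v+.5)/5.5),z)[:2]
P=dict(bar=((292,322),(508,265),.181),ear=((162,357),(627,238),.129),hook=((187,168),(600,428),.136),loop=((118,132),(665,470),.097),rimx=((180,305),(607,305),.128),rimy=((395,87),(395,516),.128))
for k,(a,b,z) in P.items():
    A,B=f(*a,z),f(*b,z); d=A-B
    print(k,A.round(4),B.round(4),"mid",((A+B)/2).round(4),"len",np.hypot(*d).round(4),"ang",np.arctan2(d[1],d[0]).round(3))
s=monitor.get_state(); print(Ro.from_rotvec(s["tool_rot"]).as_matrix().round(3))
E
```

```text
bar [0.4636 0.0734] [ 0.4892 -0.0194] mid [0.4764 0.027 ] len 0.0963 ang 1.84
ear [0.4477 0.1299] [ 0.504  -0.0802] mid [0.4759 0.0248] len 0.2175 ang 1.833
hook [0.5324 0.12  ] [ 0.4192 -0.066 ] mid [0.4758 0.027 ] len 0.2177 ang 1.024
loop [0.5518 0.1532] [ 0.3992 -0.1024] mid [0.4755 0.0254] len 0.2976 ang 1.033
rimx [0.4711 0.1222] [ 0.4738 -0.071 ] mid [0.4724 0.0256] len 0.1932 ang 1.585
rimy [0.5716 0.0254] [0.3791 0.0247] mid [0.4753 0.025 ] len 0.1924 ang 0.003
[[ 0.961  0.278 -0.001]
 [ 0.278 -0.961  0.002]
 [-0.    -0.002 -1.   ]]
```

Results: pot at (0.4755, 0.0255), lid y axis at 1.836 rad, locked at 1.03 rad, so it must turn about −0.806 rad. I'll move over the bar with the closing axis across it.

>>> move_arm(
  slide=[
    [3.5,-2.4,-2],
    [7,-4.7,-4],
    [10.5,-7.1,-4],
    [14,-9.4,-4],
    [17.5,-11.8,-4],
    [21,-14.2,-4],
    [24.5,-16.5,-4],
    [28,-18.9,-4],
    [31.5,-21.2,-4],
    [35,-23.6,-4],
    [36.4,-27.4,-4],
    [37.8,-31.3,-4],
    [39.3,-35.1,-4],
    [40.7,-39,-4],
    [42.2,-42.8,-4],
    [43.6,-46.7,-4],
    [45,-50.5,-4],
    [46.5,-54.3,-4],
    [46.5,-54.3,-4],
    [46.5,-54.3,-4],
  ],
  roll=[-0.09,-0.17,-0.26,-0.35,-0.43,-0.52,-0.6,-0.69,-0.78,-0.86,-0.95,-1.04,-1.12,-1.21,-1.3,-1.38,-1.47,-1.555,-1.555,-1.555],
  gripper=8.7,
)

```text
time: 2.1
position: [0.4761, 0.0272, 0.2623]
tool_rot: [1.905, 2.498, -0.001]
ft_force: [-0.0, -1.0, 0.4]
grip_width: 1.0
grip_force: 0.0
```

```bash
python3 - <<'E'
from h import *
s=monitor.get_state(); print(s["time"],s["position"],s["joint_positions"].round(3),s["ft_force"],"\n",Ro.from_rotvec(s["tool_rot"]).as_matrix().round(4))
im=cams.get_image("wrist")[:,:,::-1]; cv2.imwrite("pics/w1.png",im)
u=np.array([np.cos(1.836),np.sin(1.836)]);c=np.array([.4762,.026])
print(proj("wrist",[[*(c+t*u),.181] for t in(-.052,0,.052)]))
E
```

```text
2.1 [0.4761307  0.02717966 0.26231403] [ 0.657 -0.053 -0.734  1.779 -0.035  1.403  0.197] [-0.04823011 -1.04586351  0.40504121] 
 [[-2.648e-01  9.643e-01 -4.000e-04]
 [ 9.643e-01  2.648e-01 -8.000e-04]
 [-6.000e-04 -6.000e-04 -1.000e+00]]
[[259.11447648 262.17283641]
 [259.17118545 199.12112139]
 [259.23417721 128.90584947]]
```

View pics/w1.png

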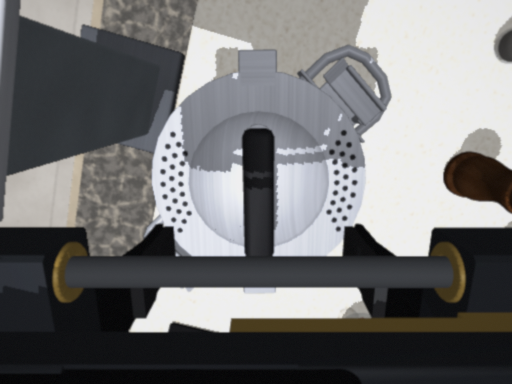

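The wrist view shows the bar at column 258, rows 128–262. That matches the projection, so it is aligned. I'll descend and grip.

>>> move_arm(
  slide=[
    [0,0,3],
    [0,0,6],
    [0,0,8.5],
    [0,0,10],
    [0,0,10.9],
    [0,0,10.9],
  ],
  roll=[0,0,0,0,0,0],
)

```text
time: 2.75
position: [0.4755, 0.0252, 0.1524]
tool_rot: [-1.909, -2.492, 0.002]
ft_force: [-0.5, 0.1, 0.1]
grip_width: 1.0
grip_force: 0.0
```

>>> move_arm(
  slide=[
    [0,0,0],
    [0,0,0],
    [0,0,0],
    [0,0,0],
    [0,0,0],
    [0,0,0],
    [0,0,0],
    [0,0,0],
  ],
  roll=[0,0,0,0,0,0,0,0],
  gripper=1.5,
  squeeze=35,
)

```text
time: 3.55
position: [0.4764, 0.0265, 0.1535]
tool_rot: [1.907, 2.496, -0.0]
ft_force: [0.2, 0.5, 0.0]
grip_width: 0.352
grip_force: 0.0
```

>>> move_arm(
  slide=[
    [0,0,0],
    [0,0,0],
    [0,0,0],
    [0,0,0],
  ],
  roll=[0,0,0,0],
)

```text
time: 3.95
position: [0.4763, 0.0265, 0.1535]
tool_rot: [-1.907, -2.496, 0.0]
ft_force: [-0.7, -0.3, -0.1]
grip_width: 0.271
grip_force: 35.0
```

Gripped. I'll turn clockwise most of the way.

>>> move_arm(
  slide=[
    [0,0,0],
    [0,0,0],
    [0,0,0],
    [0,0,0],
    [0,0,0],
    [0,0,0],
    [0,0,0],
    [0,0,0],
    [0,0,0],
    [0,0,0],
    [0,0,0],
    [0,0,0],
    [0,0,0],
    [0,0,0],
    [0,0,0],
  ],
  roll=[0.05,0.1,0.15,0.2,0.25,0.3,0.35,0.4,0.45,0.5,0.55,0.6,0.65,0.7,0.7],
)

```text
time: 5.45
position: [0.4764, 0.0266, 0.1535]
tool_rot: [2.648, 1.691, 0.0]
ft_force: [0.2, 0.5, 0.0]
grip_width: 0.275
grip_force: 35.0
```

```bash
python3 - <<'E'
from h import *
s=monitor.get_state(); y=Ro.from_rotvec(s["tool_rot"]).as_matrix()[:,1]
print(s["time"],s["position"],np.arctan2(y[1],y[0]),s["ft_force"],s["torque"],s["grip_force"])
E
```

```text
5.45 [0.47641501 0.02658142 0.15351789] -0.4341743900986281 [0.15918199 0.5318574  0.03273668] [-0.03807635 -0.08577324 -0.11761533] 34.960302924737334
```

>>> move_arm(
  slide=[
    [0,0,0],
    [0,0,0],
    [0,0,0],
    [0,0,0],
  ],
  roll=[0.03,0.06,0.08,0.08],
)

```text
time: 5.85
position: [0.4764, 0.0265, 0.1535]
tool_rot: [2.714, 1.583, -0.0]
ft_force: [0.6, 0.1, -0.0]
grip_width: 0.273
grip_force: 35.0
```

```bash
cat > s.py <<'E'
from h import *
s=monitor.get_state(); y=Ro.from_rotvec(s["tool_rot"]).as_matrix()[:,1]
print(s["time"],s["position"],np.arctan2(y[1],y[0]),s["ft_force"],s["torque"],s["grip_force"])
E
python3 s.py
```

```text
5.85 [0.47637049 0.02650886 0.15350735] -0.5145442587724933 [ 0.60690645  0.12247606 -0.04008857] [ 0.02872841 -0.03050819 -0.01885343] 34.964103447273374
```

>>> move_arm(
  slide=[
    [0,0,0],
    [0,0,0],
  ],
  roll=[0.015,0.015],
)

```text
time: 6.05
position: [0.4764, 0.0265, 0.1535]
tool_rot: [2.725, 1.563, -0.0]
ft_force: [0.7, 0.1, -0.2]
grip_width: 0.279
grip_force: 35.0
```

```bash
python3 s.py
```

```text
6.05 [0.47636596 0.02650002 0.15349926] -0.5293583490627061 [ 0.69846913  0.14001723 -0.18293887] [-0.03017618 -0.11241908  0.04090497] 34.971051290631294
```

>>> move_arm(
  slide=[
    [0,0,0],
    [0,0,0],
  ],
  roll=[0.012,0.012],
)

```text
time: 6.25
position: [0.4764, 0.0265, 0.1535]
tool_rot: [2.734, 1.547, -0.0]
ft_force: [-0.7, 0.3, -0.2]
grip_width: 0.272
grip_force: 35.0
```

```bash
python3 s.py
```

```text
6.25 [0.47637377 0.02648558 0.15350488] -0.5413574630012138 [-0.6514974   0.31071673 -0.21120812] [0.01120822 0.00304758 0.07136953] 34.97315405867994
```

>>> move_arm(
  slide=[
    [0,0,0],
    [0,0,0],
  ],
  roll=[0.012,0.012],
)

```text
time: 6.45
position: [0.4763, 0.0265, 0.1535]
tool_rot: [2.744, 1.53, -0.0]
ft_force: [0.5, -0.1, 0.7]
grip_width: 0.271
grip_force: 35.0
```

```bash
python3 s.py
```

```text
6.45 [0.47634508 0.0265115  0.15348738] -0.5534442835558836 [ 0.48158074 -0.09673565  0.72792629] [-0.02081727 -0.05392973  0.11479846] 34.97219894081354
```

>>> move_arm(
  slide=[
    [0,0,0],
    [0,0,0],
  ],
  roll=[0.012,0.012],
)

```text
time: 6.65
position: [0.4761, 0.0267, 0.1535]
tool_rot: [-2.752, -1.515, 0.001]
ft_force: [-1.4, -0.3, 1.1]
grip_width: 0.271
grip_force: 35.1
```

```bash
python3 s.py
```

```text
6.65 [0.47613408 0.02671806 0.15350277] -0.5645992433046084 [-1.42039542 -0.28563808  1.13557919] [0.07162994 0.15423702 0.33765738] 35.0569345895201
```

>>> move_arm(
  slide=[
    [0,0,0],
    [0,0,0],
  ],
  roll=[0.012,0.012],
)

```text
time: 6.85
position: [0.4758, 0.027, 0.1535]
tool_rot: [-2.76, -1.499, 0.002]
ft_force: [-2.8, 1.9, 1.8]
grip_width: 0.269
grip_force: 35.3
```

```bash
python3 s.py;  python3 - <<'E'
from h import *
im=cams.get_image("top")[:,:,::-1]
cv2.imwrite("pics/t2.png",cv2.resize(im[200:305,222:357],None,fx=5.5,fy=5.5,interpolation=cv2.INTER_CUBIC))
im=cams.get_image("wrist")[:,:,::-1]; cv2.imwrite("pics/w2.png",im)
E
```

```text
6.85 [0.47583438 0.02695498 0.15349313] -0.5760921568977092 [-2.82847386  1.93960588  1.81062377] [0.26181858 0.5853462  0.55931571] 35.273587983101606
```

View pics/w2.png

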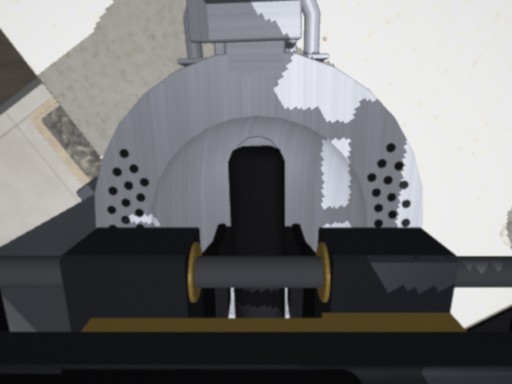

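The wrist view shows the ear (columns 228–287) under the hook tab (columns 203–301). The moment has risen to 0.56 Nm, so there is stop contact. Next is the top view, to check that the pot hasn't turned.

View pics/t2.png

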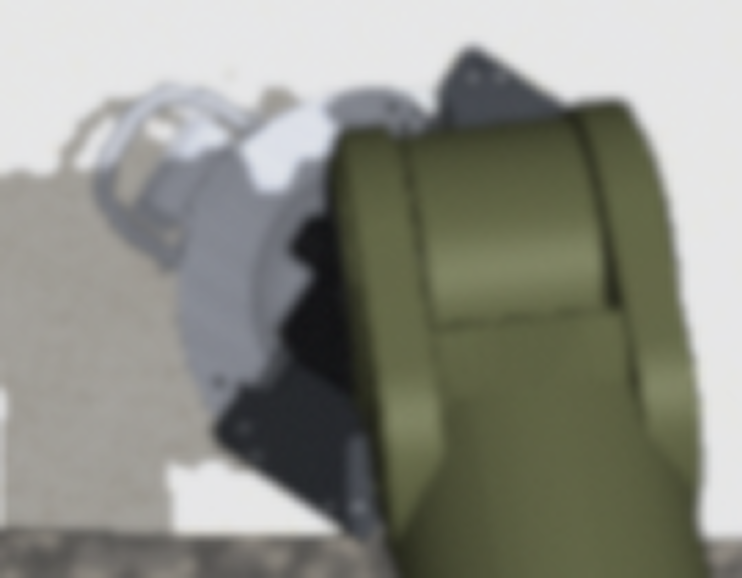

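The pot hasn't moved: the left loop is at the same pixels. The −3.4 N along tool y means only the far ear is on its stop, so I'll shift sideways to share the contact.

>>> move_arm(
  slide=[
    [0,-0.05,0],
    [0,-0.1,0],
    [0,-0.1,0],
  ],
  roll=[0,0,0],
)

```text
time: 7.25
position: [0.4758, 0.027, 0.1535]
tool_rot: [2.761, 1.497, 0.001]
ft_force: [-0.5, 0.9, 0.2]
grip_width: 0.275
grip_force: 35.3
```

```bash
cat >> s.py <<'E'
print("tool F",(Ro.from_rotvec(s["tool_rot"]).inv().apply(s["ft_force"])).round(2))
E
python3 s.py
```

```text
7.25 [0.47575569 0.02696437 0.15347756] -0.5769848825301933 [-0.49176348  0.94383786  0.20480477] [0.18225084 0.16693727 0.6422066 ] 35.28388406150043
tool F [ 0.52 -0.93 -0.21]
```

Both ears now share the contact: moment 0.64 Nm, side force about 1 N. I'll relax the twist slightly and start pulling up.

>>> move_arm(
  slide=[
    [0,0,0],
    [0,0,-0.1],
    [0,0,-0.2],
    [0,0,-0.3],
    [0,0,-0.3],
  ],
  roll=[-0.01,-0.01,-0.01,-0.01,-0.01],
)

```text
time: 7.75
position: [0.4755, 0.0266, 0.1562]
tool_rot: [2.754, 1.511, -0.001]
ft_force: [1.4, -0.4, -6.3]
grip_width: 0.268
grip_force: 35.0
```

```bash
python3 s.py
```

```text
7.75 [0.47546566 0.02662208 0.15620228] -0.5675310237593532 [ 1.39906377 -0.41367207 -6.32303183] [-0.17182453 -0.29740683  0.24255526] 35.02981918863952
tool F [0.41 1.4  6.32]
```

>>> move_arm(
  slide=[
    [0,0,-0.08],
    [0,0,-0.16],
    [0,0,-0.24],
    [0,0,-0.24],
  ],
  roll=[0,0,0,0],
)

```text
time: 8.15
position: [0.4754, 0.0267, 0.1583]
tool_rot: [2.754, 1.511, -0.001]
ft_force: [3.5, -1.8, -14.5]
grip_width: 0.274
grip_force: 35.0
```

```bash
python3 s.py
```

```text
8.15 [0.47538223 0.02665859 0.15830745] -0.5672408415685829 [  3.49853232  -1.78696847 -14.49439426] [-0.42384153 -0.89893346  0.29331629] 35.02827691845596
tool F [ 0.38  3.91 14.49]
```

Now 14.5 N. I'll relieve the side load, add a little and hold for over a second.

>>> move_arm(
  slide=[
    [0,0.04,-0.03],
    [0,0.07,-0.05],
    [0,0.07,-0.05],
    [0,0.07,-0.05],
    [0,0.07,-0.05],
  ],
  roll=[0,0,0,0,0],
)

```text
time: 8.65
position: [0.4755, 0.0266, 0.159]
tool_rot: [-2.754, -1.511, 0.002]
ft_force: [1.9, -1.0, -15.9]
grip_width: 0.27
grip_force: 35.0
```

```bash
python3 s.py
```

```text
8.65 [0.47546239 0.02663627 0.1589755 ] -0.5670139508011872 [  1.86565503  -0.95108674 -15.92917123] [-0.28028929 -0.42202609  0.2353632 ] 35.02163766883314
tool F [ 0.21  2.1  15.93]
```

>>> move_arm(
  slide=[
    [0,0,0],
    [0,0,0],
    [0,0,0],
    [0,0,0],
    [0,0,0],
    [0,0,0],
    [0,0,0],
    [0,0,0],
    [0,0,0],
    [0,0,0],
    [0,0,0],
    [0,0,0],
    [0,0,0],
    [0,0,0],
  ],
  roll=[0,0,0,0,0,0,0,0,0,0,0,0,0,0],
)

```text
time: 10.05
position: [0.4756, 0.0267, 0.1592]
tool_rot: [-2.754, -1.511, 0.002]
ft_force: [-4.7, -1.7, -16.7]
grip_width: 0.268
grip_force: 35.0
```

```bash
python3 s.py
```

```text
10.05 [0.47558633 0.02665142 0.15919567] -0.5669828302042415 [ -4.66222685  -1.68263977 -16.66083769] [-0.35691661  0.88477545  0.26637474] 35.01819119788706
tool F [-3.91 -3.01 16.67]
```

Held at 15–16.7 N for about 1.9 s. Now I'll lower and re-seat against the stops.

>>> move_arm(
  slide=[
    [0,0,0.1],
    [0,0,0.2],
    [0,0,0.3],
    [0,0,0.4],
    [0,0,0.5],
    [0,0,0.58],
    [0,0,0.58],
  ],
  roll=[0,0,0,0,0,0,0],
)

```text
time: 10.75
position: [0.4772, 0.0276, 0.1557]
tool_rot: [2.752, 1.513, 0.003]
ft_force: [-6.2, 0.4, -4.6]
grip_width: 0.271
grip_force: 35.2
```

```bash
python3 s.py
```

```text
10.75 [0.47715848 0.02761239 0.15573689] -0.565737320522633 [-6.21782034  0.4363669  -4.55696205] [-0.02609837  1.53887149  0.46676204] 35.1748585794121
tool F [-2.97 -5.49  4.54]
```

>>> move_arm(
  slide=[
    [0,0,0],
    [0,0,0],
    [0,0,0],
  ],
  roll=[0,0,0],
)

```text
time: 11.05
position: [0.4772, 0.0276, 0.1557]
tool_rot: [2.752, 1.513, 0.003]
ft_force: [-5.9, 0.5, -5.1]
grip_width: 0.27
grip_force: 35.2
```

```bash
python3 s.py;  python3 - <<'E'
from h import *
s=monitor.get_state(); print(s["joint_positions"].round(3),s["joint_torque"].round(2),Ro.from_rotvec(s["tool_rot"]).as_matrix().round(4))
im=cams.get_image("side")[:,:,::-1]
a=cv2.resize(im[120:260,260:400],(560,560),interpolation=cv2.INTER_CUBIC)
cv2.imwrite("pics/s3.png",a)
E
```

```text
11.05 [0.47716309 0.02762896 0.15572144] -0.5657036527204167 [-5.92114048  0.46061206 -5.12635903] [-0.00510054  1.47902494  0.50185205] 35.174182523041964
tool F [-2.79 -5.25  5.11]
[ 0.62   0.032 -0.738  1.931  0.024  1.184 -0.692] [ 4.900e-01 -2.662e+01 -1.200e-01 -3.555e+01  2.000e-02 -2.400e+00
 -4.800e-01] [[ 5.360e-01  8.442e-01  2.100e-03]
 [ 8.442e-01 -5.360e-01  1.000e-04]
 [ 1.300e-03  1.700e-03 -1.000e+00]]
```

View pics/s3.png

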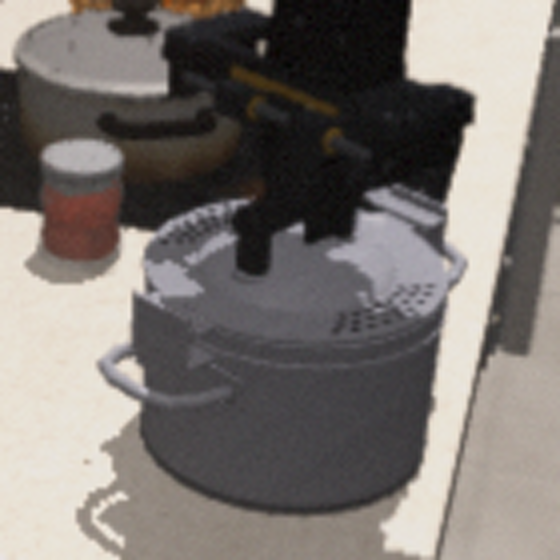

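The side view shows the lid flat and the ear under the hook at the left bracket, about (195,340) in the crop. The TCP still sits 2 mm high and 1.5 mm off in +x, so I'll nudge it back.

>>> move_arm(
  slide=[
    [-0.05,-0.08,0.05],
    [-0.05,-0.08,0.1],
    [-0.05,-0.08,0.1],
  ],
  roll=[0,0,0],
)

```text
time: 11.4
position: [0.4771, 0.0278, 0.1551]
tool_rot: [2.752, 1.512, 0.006]
ft_force: [-4.8, -0.0, -1.9]
grip_width: 0.272
grip_force: 35.2
```

```bash
python3 s.py
```

```text
11.4 [0.47710205 0.02775405 0.15512054] -0.5659881929420976 [-4.78931805 -0.03598878 -1.92456693] [0.19097892 1.16147694 0.43938422] 35.150263449177146
tool F [-2.6  -4.03  1.9 ]
```

>>> move_arm(
  slide=[
    [-0.05,-0.08,0.05],
    [-0.05,-0.08,0.1],
    [-0.05,-0.08,0.1],
    [-0.05,-0.08,0.1],
  ],
  roll=[0,0,0,0],
)

```text
time: 11.8
position: [0.4767, 0.028, 0.1535]
tool_rot: [2.752, 1.512, 0.009]
ft_force: [0.6, 3.4, 5.7]
grip_width: 0.271
grip_force: 35.1
```

```bash
python3 s.py
```

```text
11.8 [0.47672338 0.02801156 0.15346475] -0.5663280750871929 [0.59282181 3.3557486  5.68317214] [1.09599619 0.17078746 0.33417416] 35.083391424268484
tool F [ 3.17 -1.28 -5.68]
```

The lid is seated on the rim again. I'll balance the forces and press gently clockwise once more before releasing.

>>> move_arm(
  slide=[
    [0.05,-0.02,-0.05],
    [0.05,-0.02,-0.05],
    [0.05,-0.02,-0.05],
  ],
  roll=[0.01,0.01,0.01],
)

```text
time: 12.1
position: [0.4764, 0.0279, 0.1534]
tool_rot: [2.76, 1.498, 0.007]
ft_force: [2.1, 4.3, 6.1]
grip_width: 0.267
grip_force: 35.3
```

```bash
python3 s.py
```

```text
12.1 [0.47638517 0.02794569 0.15344982] -0.5761384917736799 [2.14626741 4.27147379 6.14397693] [ 0.99479208 -0.37264015  0.60235104] 35.28168342076242
tool F [ 4.77 -0.51 -6.13]
```

>>> move_arm(
  slide=[
    [0.06,0,-0.1],
    [0.06,0,-0.1],
    [0.06,0,-0.1],
  ],
  roll=[-0.012,-0.012,-0.012],
)

```text
time: 12.4
position: [0.4758, 0.0272, 0.1535]
tool_rot: [2.752, 1.512, 0.003]
ft_force: [5.7, 2.3, 1.0]
grip_width: 0.275
grip_force: 35.0
```

```bash
python3 s.py
```

```text
12.4 [0.47581495 0.02723954 0.15348339] -0.5659829531581243 [5.71259994 2.3307226  1.0043857 ] [ 0.50164302 -1.00870832  0.18701281] 35.0168723333627
tool F [ 5.03  3.57 -0.99]
```

>>> move_arm(
  slide=[
    [0.06,0.07,0],
    [0.06,0.07,0],
    [0.06,0.07,0],
  ],
  roll=[0,0,0],
)

```text
time: 12.7
position: [0.4758, 0.0272, 0.1535]
tool_rot: [2.752, 1.513, -0.0]
ft_force: [1.2, 1.3, 5.1]
grip_width: 0.271
grip_force: 35.0
```

```bash
python3 s.py
```

```text
12.7 [0.47583203 0.02723221 0.15347778] -0.5657171254918256 [1.23861808 1.30201433 5.13274823] [ 0.30151371 -0.42172883  0.1356869 ] 35.00157385133207
tool F [ 1.76  0.35 -5.13]
```

Forces are small now. I'll open, then rise straight up.

>>> move_arm(
  slide=[
    [0,0,-0.05],
    [0,0,-0.05],
    [0,0,-0.05],
    [0,0,-0.05],
    [0,0,-0.05],
    [0,0,-0.05],
    [0,0,-0.05],
    [0,0,-0.05],
  ],
  roll=[0,0,0,0,0,0,0,0],
  gripper=8,
)

```text
time: 13.5
position: [0.4756, 0.0279, 0.1536]
tool_rot: [2.753, 1.514, -0.0]
ft_force: [1.1, -0.8, 0.9]
grip_width: 0.886
grip_force: 0.0
```

>>> move_arm(
  slide=[
    [0,0,-1],
    [0,0,-3],
    [0,0,-5],
    [0,0,-8],
    [0,0,-11],
    [0,0,-14],
    [0,0,-14],
  ],
  roll=[0,0,0,0,0,0,0],
)

```text
time: 14.2
position: [0.4779, 0.0283, 0.2986]
tool_rot: [2.748, 1.512, 0.01]
ft_force: [0.1, 1.0, -0.7]
grip_width: 0.918
grip_force: 0.0
```

```bash
python3 s.py; python3 - <<'E'
from h import *
im=cams.get_image("wrist")[:,:,::-1]; cv2.imwrite("pics/w4.png",im)
E
```

```text
14.2 [0.47789871 0.02827417 0.29857436] -0.5647738035379207 [ 0.14305231  0.95052635 -0.74507582] [-0.03709418 -0.00258397  0.02755148] 0.0
tool F [ 0.88 -0.39  0.75]
```

View pics/w4.png

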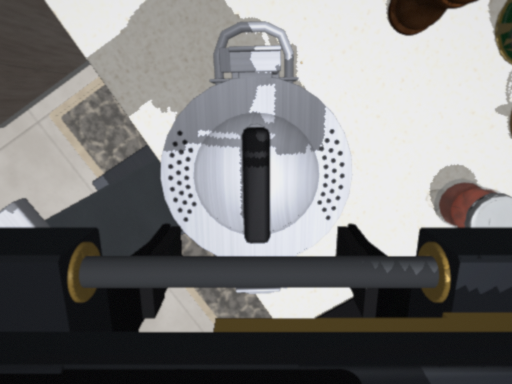

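The wrist view shows the loop centred at column 254 and the bar at column 256, so they line up. I'll move the arm clear and check from the top.

>>> move_arm(
  slide=[
    [-2.8,2.5,0],
    [-5.6,5,0],
    [-8.4,7.5,0],
    [-11.3,10.1,0],
    [-14.1,12.6,0],
    [-16.9,15.2,0],
    [-19.8,17.7,0],
    [-22.6,20.3,0],
    [-22.6,20.3,0],
  ],
  roll=[0,0,0,0,0,0,0,0,0],
)

```text
time: 15.15
position: [0.5241, -0.2785, 0.2911]
tool_rot: [-2.758, -1.502, 0.005]
ft_force: [0.6, -0.1, -0.3]
grip_width: 0.92
grip_force: 0.0
```

```bash
python3 s.py; python3 - <<'E'
from h import *
im=cams.get_image("top")[:,:,::-1]
cv2.imwrite("pics/t5.png",cv2.resize(im[200:305,222:357],None,fx=5.5,fy=5.5,interpolation=cv2.INTER_CUBIC))
E
```

```text
15.15 [ 0.52412457 -0.27845275  0.29107566] -0.5737020875791379 [ 0.57341131 -0.09743796 -0.34554918] [-0.0416341  -0.08588449  0.040269  ] 0.0
tool F [0.23 0.54 0.34]
```

View pics/t5.png

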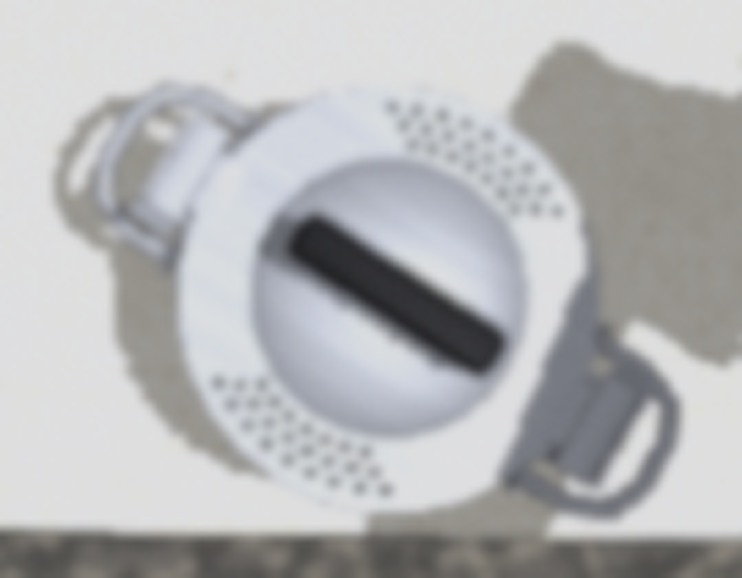

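The pot is where it was: both loops are at their original pixels. The bar runs from (307,235) to (488,357), about 1.00 rad, so the ears are at the stops. Handing in.

```bash
python3 -c "
from bench import workorder
print(workorder.close_job())"
```

```text
the job is handed in; nothing more can be done
None
```

I turned the lid clockwise until both ears met their stops, pulled up on the handle at 15–17 N for about 1.5–2 s with the hooks holding, and released; the pot ended where it started with its lid locked, and the job is handed in (the hand-in gave no verdict).

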